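# Swap the filter cartridge of the printer's air cleaner

### The job

The spent filter cartridge is caught in the air cleaner's slot: push it in once more so that the catch lets it go and it springs out, then take it out and lay it flat in the cardboard tray, grip up. Then load the spare cartridge of the same size, grip outwards, and push it in until the push-push catch holds it. Leave the smaller cartridge and everything else where it stands.

Things in the scene. Friction and masses are not known exactly. Their poses are not given: they have to be found in the camera images.
- bay: The air cleaner, fixed: a white box 110 mm wide, 165 mm deep, 70 mm high, black grille strips on top, a slot 60 mm wide and 38 mm high in its front. Origin on the table below the middle of the slot's mouth; its +x points into the slot, z up. A cartridge that has sprung out has its origin at about x = -7 to -15 mm here.
- apron (a point): Middle of the outer edge of the grey apron, on its upper face. The slot's smooth, slippery floor, 8 mm above the table, runs on 70 mm in front of the mouth as this apron, 110 mm wide, with two low rails (up to 16 mm above the table) that flare outwards from the mouth to guide a cartridge in.
- home (a point): Point on the slot's floor, 14 mm inside the mouth, 8 mm above the table, where the origin of a cartridge held by the catch lies (within 3 mm). The cartridge's end face then stands 46 mm outside the mouth.
- dogs (a point): Point 55 mm inside the mouth between the catch's two dogs as caught. They ride on the carriage and close on the cartridge's neck as it goes in, so a caught cartridge cannot be pulled out; with the carriage fully out they are open and the cartridge can be drawn out along -x of the bay.
- carriage (a joint): Sprung carriage deep in the slot, pushed by the cartridge's inner end; m, growing inwards. 0 to -0.002: held by the catch; -0.021: out. Out to caught: push past 0 to the stop at +0.007, let back. Caught to out: push to the end stop at +0.011, let back; it springs out with the cartridge. Needs about 6 N out, 9 N caught, 12 N at the end, 2 to 4 N more at 30 mm/s. Stops stand 25 N.
- spent: Spent cartridge, at first caught in the slot. Grey, paper ribs on top, 120 mm long (x), 56 wide (y), 30 high, 0.14 to 0.22 kg. Origin: centre of underside, z up. On its -x (outer) end, flush with the end face, stands a grip: x -60 to -26 mm, 14 mm thick (y), 30 to 60 mm above the underside. Before the 12 mm head at its +x (inner) end is a neck 28 mm wide, 14 mm long.
- fresh: Spare cartridge of the same size and shape as the spent one, standing on its underside on the table; same frame.
- small: A similar grey cartridge that is too small for the slot: 90 mm long, 40 mm wide, 30 mm high, grip as the others on its -x end, on the table; bystander. Origin: centre of the underside.
- tray: Open cardboard tray, fixed, 152 x 92 mm outside, 32 mm high, walls and floor 4 mm (some 144 x 84 mm inside). Origin: centre of its underside; x along its length.
- jar: White jar with a black lid, 60 mm in diameter, 80 mm high; bystander. Origin: centre of the underside.
- bottle: Clear bottle with a white cap, 50 mm in diameter, 160 mm high; bystander. Origin: centre of the underside.
- frame: Orange printed frame lying flat, 100 x 56 x 8 mm; bystander. Origin: centre of the underside.
Not all that is in view belongs to the job. What is shaped like the fresh but orange or red is not meant.

How it is judged:
By the outcome, as a careful person would: the job done as asked, in the order asked, and still so for the second after the job is handed in, with the robot touching nothing.
It also fails if it takes over 70 s, if anything falls off the work surface, if the arm or the gripper's body presses on something with over 40 N, if the wrist force passes 120 N, or if a joint passes its speed limit or range.

### The arm

A 6-joint arm with a two-finger parallel gripper is mounted at the origin on the work surface. World frame = base frame: x ahead of the robot, y to its left, z up, the work surface at z = 0. Lengths are in m, angles in rad, forces in N, time in s.
With the tool pointing down it reaches from about 0.425 to 0.95 m from the base axis. Payload 3.5 kg.
Tool frame: the origin (TCP) lies at the very end of the fingers, on their centre line; the grasp point (between the pads) lies 19 mm behind it; z points along the fingers, y is the direction in which the jaws open and shut (so a half turn about z gives the same grasp; the last joint's range is limited). The gripper opens to 85 mm and grips with 20 to 120 N. Pads are 22 mm wide; open, the fingers measure 114 mm over their backs; the gripper's body (76 mm by 85 mm) begins 54 mm behind the grasp point. The pads swing forward as they close: fully open they stand 13 mm farther back than shut.
Start: joints at [1.027, 0.286, 1.577, -0, 1.279, -0.15], TCP at [0.259, 0.623, 0.231] pointing down, gripper open.
Joint ranges: [-2.77, 2.77], [-0.9, 2.22], [0.21, 2.48], [-1.53, 4.67], [0.24, 2.81], [-2.84, 2.84]. Speed limits (rad/s): [2.79, 2.79, 3.14, 3.14, 3.14, 3.14].

### API

Orientations are given as a unit quaternion [x, y, z, w].
In Python, from plant import get_state, read_camera, sign_off gives the robot as it stands.
- The arm moves only by the tool step_arm, never from a script. Its argument "targets" is a list that holds one entry, the list of rows, each a list of 5 numbers: the opening, from 0 (shut) to 1 (fully open), then the shift along the tool's x, y, z each as a share of 4 cm, from -1 to 1, then the turn about the tool's z as a share of 5 degrees, from -1 to 1. A call has 1 to 10 rows; each row shifts and turns the commanded pose from where the row before left it, along the tool's axes as they then stand; what a row does not reach is not made up. A row lasts 1/12 s, in which the tool goes at most 41.7 mm and 7.16 degrees, less where a joint would pass 70% of its speed; a pose out of reach is approached as far as the arm can. A call with a number of a shift or a turn outside -1 to 1 is refused whole. A call with a gripper value outside its range is refused whole. The fingers move at their own pace and stop on an object; "squeeze" is the grip in N (left out, the last holds). Time passes only in rows, so rows that do not move let the fingers close. It gives the time, the measured TCP pose, the force and the opening at its end, in the units of the state.
- get_state(): the state, without advancing time (a new reading comes with each control period).
- read_camera(name): name is "scene" or "top" or "wrist"; returns a dict with "pixels" (400x640x3 uint8, red, green, blue), "range_z" (400x640 float32, m along the optical axis (not along the pixel's ray), 0 where there is no reading), "mtx" (3x3 intrinsics, pixels), "rvec" (rotation vector, rad) and "tvec" (3), from world to camera coordinates, as OpenCV has them. Camera axes: x right, y down, z forward; pixel columns grow to the right and rows downward; lengths in m; the calibration is good to about 2 mm. A picture is of the moment at which its call begins.
- sign_off(): hands the job in, once; it reports no verdict.
The state is a dict: "time": time; "qpos": joint angles; "dq": joint speeds; "joint_efforts": joint torques, N m; "eef_pos": TCP position; "tcp_rot": TCP orientation; "contact_force": force on the tool from outside, world axes, zero at the start; "wrist_torque": the same for the moment, N m; "opening": opening from 0.0 (shut) to 1.0 (fully open).
Only numpy, scipy, OpenCV 4.12 (cv2) and the standard library are available. Lean on these libraries where they do the work, as an engineer would, in place of code of your own. Each camera call takes 0.05 s, during which the arm holds its last target.

## Working session

There is one attempt and no reset: what is moved stays moved. The work goes in short steps, Python scripts to look and compute and a tool call to move; the robot and the scene stay as the last step left them, time stands still between calls to the robot, and variables do not carry over. Pictures are saved under pics/ and viewed, and the job is handed in when it is done.

Besides the shell and the picture viewer there is one more tool, called after "Call:" as name([rows], argument=value, ...), one row to a line, values as JSON. step_arm: Moves the arm, as the interface text tells. Shift numbers are shares of 4 cm and turn numbers shares of 5 degrees, none past 1 either way. Its arguments: {"type":"object","properties":{"targets":{"type":"array"},"squeeze":{"type":"number"}},"required":["targets"]}

```bash
mkdir -p pics; ls; cat > h.py <<'E'
import numpy as np, cv2
from plant import get_state, read_camera, sign_off
def cam(n):
    c=read_camera(n); R=cv2.Rodrigues(np.array(c['rvec'],float))[0]; c['R']=R; c['t']=np.array(c['tvec'],float).ravel(); c['K']=np.array(c['mtx'],float); return c
def save(c,f): cv2.imwrite('pics/'+f,c['pixels'][:,:,::-1])
def ray(c,u,v,z):
    d=c['R'].T@np.linalg.inv(c['K'])@np.array([u,v,1.]); o=-c['R'].T@c['t']; return o+d*(z-o[2])/d[2]
def cloud(c):
    v,u=np.mgrid[0:400,0:640]; Z=c['range_z']; p=np.stack([u,v,np.ones_like(u)],-1)@np.linalg.inv(c['K']).T*Z[...,None]
    return (p-c['t'])@c['R']
def proj(c,P): return cv2.projectPoints(np.array(P,float).reshape(-1,3),c['R'],c['t'],c['K'],None)[0].reshape(-1,2)
E
python3 - <<'E'
from h import *
print(get_state())
for n in ['scene','top','wrist']:
    c=cam(n); save(c,n+'0.png'); np.savez(n+'0.npz',**c); print(n,-c['R'].T@c['t'])
E
```

```text
pics
{'time': 0.0, 'qpos': array([ 1.02695218e+00,  2.87178027e-01,  1.57818456e+00, -1.93402891e-05,
        1.27859262e+00, -1.50005602e-01]), 'dq': array([-0.0003169 ,  0.00105866,  0.00019218, -0.00023159, -0.00148664,
        0.00155989]), 'joint_efforts': array([-8.98299477e-04, -4.05964887e+01, -2.92627466e+01, -2.06108748e-04,
        5.76778097e-03,  3.74026058e-06]), 'eef_pos': array([0.25865727, 0.62276158, 0.22993484]), 'tcp_rot': array([ 1.95646196e-01,  9.80673835e-01, -1.11404508e-03, -3.92936850e-04]), 'contact_force': array([ 0.97827675, -0.77698606, -0.26680889]), 'wrist_torque': array([ 0.0217736 , -0.00400489, -0.0316615 ]), 'opening': 0.9982739676119174}
scene [ 1.2085458  -0.3459086   0.74348875]
top [ 0.39732894 -0.076133    1.18485726]
wrist [0.19561808 0.64994402 0.37332603]
```

View pics/scene0.png

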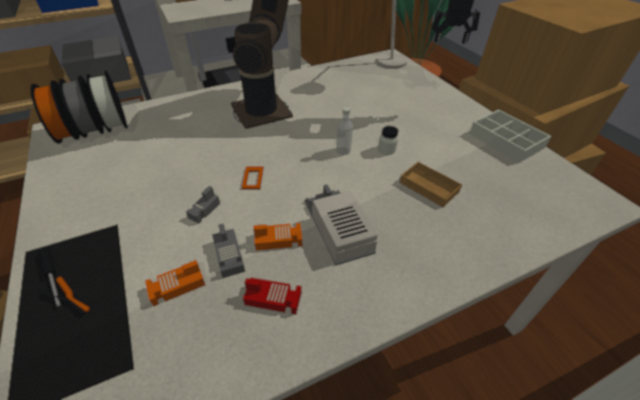

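View pics/top0.png

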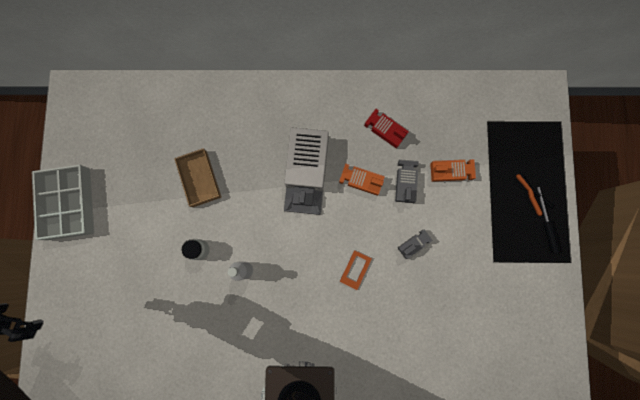

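View pics/wrist0.png

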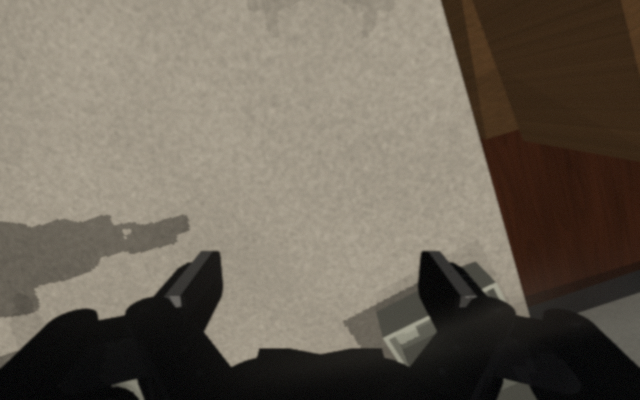

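Candidates for the spare (top view): grey (407,182), smaller grey (415,243), orange (361,180) and (453,170), red (386,128). By colour and size, I choose grey (407,182). Next I crop it closely and measure.

```bash
python3 - <<'E'
from h import *
c=dict(np.load('top0.npz')); im=c['pixels'][:,:,::-1]
print(c['K'])
a=cv2.resize(im[110:270,270:460],None,fx=4,fy=4,interpolation=cv2.INTER_CUBIC); a=a[:600];cv2.imwrite('pics/crop1.png',a)
P=cloud(c)
print(np.abs(P[300:320,100:140,2]).mean(), P[300,100:105])
# fresh rectangle: points z 20..40mm
def box(u0,u1,v0,v1,z0,z1):
    m=np.zeros((400,640),bool); m[v0:v1,u0:u1]=1
    m&=(P[...,2]>z0)&(P[...,2]<z1)
    q=P[m][:,:2].astype(np.float32); r=cv2.minAreaRect(q*1000); print(z0,m.sum(),'c',q.mean(0),P[m][:,2].mean(),r); return q
for n,b in dict(fresh=(390,425,155,210),small=(395,440,225,265),bay=(280,332,125,190),tray=(170,225,145,210)).items():
    print(n)
    for z in ((.015,.04),(.052,.066),(.066,.08)): 
        try: box(*b,*z)
        except Exception as e: print('x')
print('cart in bay');box(280,332,185,218,.03,.045);box(280,332,180,218,.055,.067);box(280,332,185,218,.004,.02)
E
```

```text
[[404.98971581   0.         319.18309654]
 [  0.         404.98971581 204.78626788]
 [  0.           0.           1.        ]]
0.006407459008441803 [[ 2.69272264e-01  5.83004302e-01  1.47339465e-03]
 [ 2.69052843e-01  5.81392305e-01 -8.99767685e-04]
 [ 2.69218886e-01  5.77802033e-01  2.89906839e-04]
 [ 2.69480313e-01  5.73732720e-01  2.36252902e-03]
 [ 2.69736241e-01  5.69701123e-01  4.38553099e-03]]
fresh
0.015 728 c [ 0.6230527 -0.3017782] 0.029611173299084234 ((622.5984497070312, -302.8836364746094), (56.98393630981445, 121.13419342041016), 85.67102813720703)
0.052 67 c [ 0.5792055  -0.29890555] 0.0593165889879782 ((579.326171875, -299.66583251953125), (14.507597923278809, 34.3970947265625), 87.54277801513672)
0.066 0 c [nan nan] nan ((0.0, 0.0), (0.0, 0.0), 0.0)
small
0.015 387 c [ 0.44280192 -0.32474583] 0.029615326732526027 ((440.2846984863281, -322.7736511230469), (40.37065887451172, 91.33849334716797), 35.6607551574707)
0.052 66 c [ 0.4238743 -0.299816 ] 0.060030059750475775 ((423.9097900390625, -300.09930419921875), (14.195819854736328, 33.86271667480469), 35.05849838256836)
[... 708 characters left out ...]
[nan nan] nan ((0.0, 0.0), (0.0, 0.0), 0.0)
0.066 0 c [nan nan] nan ((0.0, 0.0), (0.0, 0.0), 0.0)
cart in bay
0.03 296 c [ 0.57766795 -0.00356149] 0.038216946301082744 ((575.308837890625, -3.8529930114746094), (109.28440856933594, 50.55561828613281), 86.88809204101562)
0.055 83 c [ 0.58816075 -0.00763284] 0.06306406134611876 ((581.7092895507812, -6.2765045166015625), (61.45545196533203, 109.74665069580078), 2.4741618633270264)
0.004 604 c [ 0.55692506 -0.00307859] 0.00944998459930186 ((561.1697387695312, -6.644683837890625), (92.40019989013672, 147.1237030029297), 0.40085721015930176)<stdin>:11: RuntimeWarning: Mean of empty slice.
  ret = um.true_divide(
  ret = ret.dtype.type(ret / rcount)
```

View pics/crop1.png

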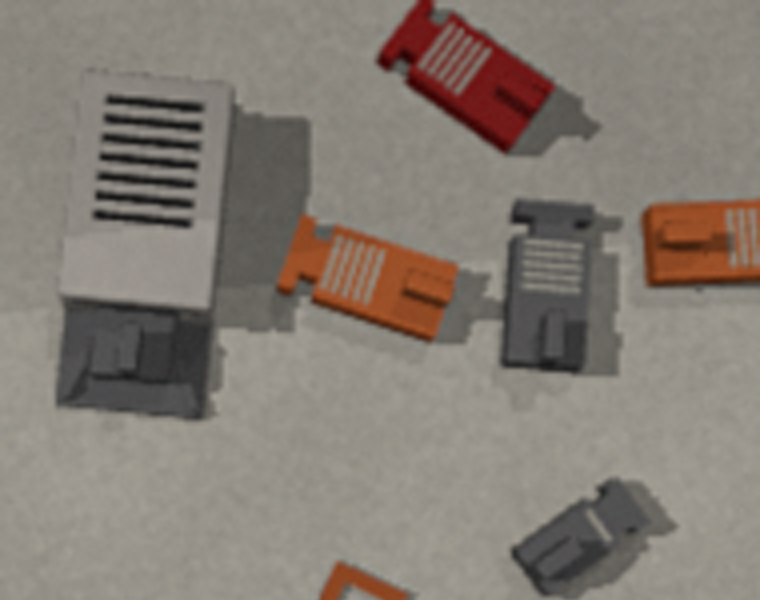

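```bash
cat >> h.py <<'E'
def quatR(q):
    from scipy.spatial.transform import Rotation as S
    return S.from_quat(q).as_matrix()
def plan(xyz,jaw=None):
    s=get_state(); R=quatR(s['tcp_rot']); d=R.T@(np.array(xyz)-s['eef_pos'])
    a=np.degrees(np.arctan2(R[1,1],R[0,1])); 
    t=0 if jaw is None else -((jaw-a+90)%180-90)
    print('tool shift mm',np.round(d*1000,1),'jaw',round(a,2),'turn about toolz deg',round(t,2))
E
python3 - <<'E'
from h import *
c=dict(np.load('top0.npz')); P=cloud(c)
m=np.zeros((400,640),bool); m[184:215,285:330]=1; m&=(P[...,2]>.058)&(P[...,2]<.078)&(P[...,0]<.592)
q=P[m]; print(len(q),q.mean(0),cv2.minAreaRect((q[:,:2]*1000).astype(np.float32)))
m=np.zeros((400,640),bool); m[150:190,400:420]=1
# fresh body, jar/bottle heights near path, tray rim
for z0,z1,b in ((.025,.035,(170,225,145,210)),):
    m=np.zeros((400,640),bool); m[b[2]:b[3],b[0]:b[1]]=1; m&=(P[...,2]>z0)&(P[...,2]<z1); print(cv2.minAreaRect((P[m][:,:2]*1000).astype(np.float32)))
c=dict(np.load('scene0.npz')); P=cloud(c)
cv2.imwrite('pics/crop2.png',cv2.resize(c['pixels'][150:300,130:400,::-1],None,fx=2.9,fy=2.9,interpolation=cv2.INTER_CUBIC))
m=(P[...,2]>.062)&(P[...,2]<.078)&(np.abs(P[...,0]-.57)<.03)&(np.abs(P[...,1])<.03); q=P[m]; print('scene grip',len(q),q.mean(0),cv2.minAreaRect((q[:,:2]*1000).astype(np.float32)))
m=(P[...,2]>.066)&(P[...,2]<.078)&(np.abs(P[...,0]-.68)<.12)&(np.abs(P[...,1])<.1);q=P[m];print('bay',cv2.minAreaRect((q[:,:2]*1000).astype(np.float32)))
for n,xy in (('fresh',(.58,-.3)),): 
  m=(P[...,2]>.054)&(P[...,2]<.068)&(np.abs(P[...,0]-xy[0])<.04)&(np.abs(P[...,1]-xy[1])<.03);q=P[m];print(n,q.mean(0),cv2.minAreaRect((q[:,:2]*1000).astype(np.float32)))
m=(P[...,2]>.026)&(P[...,2]<.036)&(np.abs(P[...,0]-.63)<.1)&(np.abs(P[...,1]-.31)<.08);q=P[m];print('tray',cv2.minAreaRect((q[:,:2]*1000).astype(np.float32)))
plan((.567,-.0015,.15),84.67)
E
```

```text
65 [ 0.56752888 -0.00179934  0.06727886] ((567.8973388671875, -1.6148529052734375), (14.07563591003418, 34.9510498046875), 85.22533416748047)
((629.2071533203125, 310.63800048828125), (153.23561096191406, 93.33342742919922), 20.151914596557617)
scene grip 71 [ 0.57449304 -0.00455096  0.067988  ] ((574.5806274414062, -3.7909107208251953), (50.29756546020508, 50.13534927368164), 87.7381820678711)
bay ((661.0709838867188, -11.272956848144531), (110.09712219238281, 203.2112274169922), 84.88040161132812)
fresh [ 0.58023659 -0.3006533   0.05985703] ((578.1441040039062, -300.31964111328125), (13.45322036743164, 33.81931686401367), 85.22775268554688)
tray ((627.2633056640625, 309.7884521484375), (153.45013427734375, 95.52241516113281), 20.071630477905273)
tool shift mm [-524.3 -458.2   80.9] jaw 67.44 turn about toolz deg -17.23
```

Call:
step_arm([
  [[0.4,0,0,0,-0.86],[0.4,0,0,0,-0.86],[0.4,0,0,0,-0.86],[0.4,0,0,0,-0.86]],
], squeeze=60)

```text
time: 0.48
eef_pos: [0.2588, 0.6231, 0.2307]
tcp_rot: [0.045, 0.999, -0.0, -0.0]
contact_force: [-0.2, -0.5, -0.6]
opening: 0.455
```

```bash
python3 -c "
from h import *
plan((.5659,-.0014,.11),84.8)"
```

```text
tool shift mm [-362.  -594.3  121.1] jaw 84.85 turn about toolz deg 0.05
```

Call:
step_arm([
  [[0.4,-0.45,-0.74,0.1,0],[0.4,-0.45,-0.74,0.1,0],[0.4,-0.45,-0.74,0.1,0],[0.4,-0.45,-0.74,0.1,0],[0.4,-0.45,-0.74,0.1,0],[0.4,-0.45,-0.74,0.1,0],[0.4,-0.45,-0.74,0.1,0],[0.4,-0.45,-0.74,0.1,0],[0.4,-0.45,-0.74,0.1,0],[0.4,-0.45,-0.74,0.1,0]],
])

```text
time: 1.32
eef_pos: [0.4107, 0.3102, 0.1909]
tcp_rot: [0.047, 0.999, -0.0, -0.0]
contact_force: [0.8, -0.1, 0.1]
opening: 0.402
```

Call:
step_arm([
  [[0.4,-0.45,-0.74,0.1,0],[0.4,-0.45,-0.74,0.1,0],[0.4,-0.45,-0.74,0.1,0],[0.4,-0.45,-0.74,0.1,0],[0.4,-0.45,-0.74,0.1,0],[0.4,-0.45,-0.74,0.1,0],[0.4,-0.45,-0.74,0.1,0],[0.4,-0.45,-0.74,0.1,0],[0.4,-0.45,-0.74,0.1,0],[0.4,0,0,0,0]],
])

```text
time: 2.15
eef_pos: [0.5486, 0.0266, 0.1546]
tcp_rot: [0.049, 0.999, -0.001, 0.0]
contact_force: [-0.1, -0.1, -0.8]
opening: 0.397
```

```bash
python3 - <<'E'
from h import *
plan((.5659,-.0014,.042),84.8)
c=cam('wrist'); save(c,'w1.png'); np.savez('w1.npz',**c); P=cloud(c)
m=(P[...,2]>.060)&(P[...,2]<.074)&(np.abs(P[...,0]-.567)<.022)&(np.abs(P[...,1])<.02);q=P[m]; print(len(q),q.mean(0) if len(q) else 0,cv2.minAreaRect((q[:,:2]*1000).astype(np.float32)))
E
```

```text
tool shift mm [-19.9 -26.  112.7] jaw 84.35 turn about toolz deg -0.45
796 [ 5.64888367e-01 -2.09015392e-04  6.79316441e-02] ((567.51416015625, -1.374232292175293), (14.195706367492676, 34.10445022583008), 85.06514739990234)
```

View pics/w1.png

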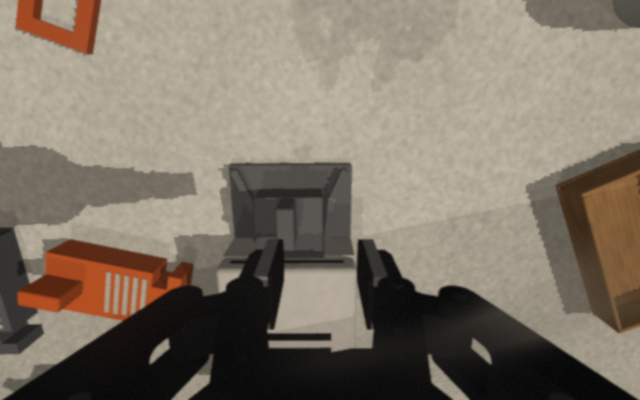

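Wrist view: the caught cartridge's grip is at (287,222) on the apron and the grille below it, fitting the top measurement within 1 mm. I align above it next.

Call:
step_arm([
  [[0.4,-0.25,-0.32,0.4,-0.09],[0.4,-0.25,-0.32,0.4,0],[0.4,0,0,0,0]],
])

```text
time: 2.45
eef_pos: [0.5631, 0.0037, 0.1202]
tcp_rot: [0.043, 0.999, 0.0, -0.002]
contact_force: [-0.9, -0.5, -0.6]
opening: 0.397
```

```bash
python3 -c "
from h import *
plan((.5657,-.0013,.042),84.9)"
```

```text
tool shift mm [-3.4 -4.8 78.2] jaw 85.03 turn about toolz deg 0.13
```

Call:
step_arm([
  [[0.4,-0.08,-0.11,0.5,0],[0.4,0,0,0.5,0],[0.4,0,0,0,0],[0.4,0,0,0,0]],
])

```text
time: 2.78
eef_pos: [0.5659, 0.0008, 0.0826]
tcp_rot: [0.042, 0.999, 0.0, -0.002]
contact_force: [0.6, -1.0, 1.1]
opening: 0.402
```

```bash
python3 -c "
from h import *
plan((.5657,-.0013,.042),84.9)"
```

```text
tool shift mm [-0.1 -2.2 40.6] jaw 85.14 turn about toolz deg 0.24
```

Call:
step_arm([
  [[0.4,0,-0.05,0.5,0.05],[0.4,0,0,0.5,0],[0.4,0,0,0,0],[0.4,0,0,0,0]],
])

```text
time: 3.12
eef_pos: [0.5669, -0.0018, 0.0439]
tcp_rot: [0.045, 0.999, 0.0, -0.0]
contact_force: [-0.5, -1.3, -0.1]
opening: 0.399
```

```bash
python3 -c "
from h import *
plan((.5657,-.0013,.042),84.9);print(get_state()['contact_force'])"
```

```text
tool shift mm [1.2 0.4 1.9] jaw 84.88 turn about toolz deg -0.02
[-0.48230856 -1.26653952 -0.06189241]
```

Call:
step_arm([
  [[0,0,0,0.04,0],[0,0,0,0,0],[0,0,0,0,0],[0,0,0,0,0],[0,0,0,0,0]],
], squeeze=60)

```text
time: 3.53
eef_pos: [0.5684, -0.0024, 0.0438]
tcp_rot: [0.045, 0.999, 0.0, 0.001]
contact_force: [-1.2, 1.9, 7.1]
opening: 0.151
```

Call:
step_arm([
  [[0,0,0,-0.02,0],[0,-0.04,0,0,0],[0,-0.04,0,0,0],[0,-0.04,0,0,0],[0,-0.04,0,0,0]],
])

```text
time: 3.95
eef_pos: [0.5709, -0.0027, 0.0438]
tcp_rot: [0.045, 0.999, 0.0, -0.004]
contact_force: [-13.8, 1.4, 15.6]
opening: 0.153
```

Call:
step_arm([
  [[0,-0.04,0,0,0],[0,0,0,0,0]],
])

```text
time: 4.12
eef_pos: [0.5727, -0.0029, 0.0438]
tcp_rot: [0.045, 0.999, 0.0, -0.004]
contact_force: [-12.9, 1.9, 15.2]
opening: 0.152
```

Call:
step_arm([
  [[0,0,0,-0.05,0],[0,-0.04,0,0,0],[0,-0.04,0,0,0],[0,0,0,0,0]],
])

```text
time: 4.45
eef_pos: [0.5747, -0.003, 0.044]
tcp_rot: [0.045, 0.999, 0.0, -0.005]
contact_force: [-11.4, 1.4, 8.1]
opening: 0.154
```

Call:
step_arm([
  [[0,-0.04,0,-0.02,0],[0,-0.04,0,0,0],[0,-0.04,0,0,0],[0,0,0,0,0]],
])

```text
time: 4.78
eef_pos: [0.5787, -0.0034, 0.0443]
tcp_rot: [0.045, 0.999, 0.0, -0.006]
contact_force: [-11.9, 1.0, 7.8]
opening: 0.148
```

Call:
step_arm([
  [[0,-0.03,0,-0.01,0],[0,-0.03,0,0,0],[0,0,0,0,0]],
])

```text
time: 5.03
eef_pos: [0.5807, -0.0036, 0.0445]
tcp_rot: [0.045, 0.999, 0.0, -0.007]
contact_force: [-12.5, 0.5, 8.1]
opening: 0.148
```

Call:
step_arm([
  [[0,-0.03,0,0,0],[0,0,0,0,0]],
])

```text
time: 5.2
eef_pos: [0.5812, -0.0036, 0.0444]
tcp_rot: [0.045, 0.999, 0.0, -0.008]
contact_force: [-15.2, 0.7, 9.8]
opening: 0.148
```

Call:
step_arm([
  [[0,-0.03,0,0,0],[0,0,0,0,0]],
])

```text
time: 5.37
eef_pos: [0.5811, -0.0036, 0.0441]
tcp_rot: [0.045, 0.999, 0.001, -0.009]
contact_force: [-18.7, 0.1, 11.6]
opening: 0.154
```

The force now climbs without motion, so it's at the end stop. Letting back.

Call:
step_arm([
  [[0,0.05,0,0,0],[0,0.05,0,0,0],[0,0.05,0,0,0],[0,0.05,0,0,0],[0,0.05,0,0,0],[0,0.05,0,0,0],[0,0.05,0,0,0],[0,0.05,0,0,0]],
])

```text
time: 6.03
eef_pos: [0.5683, -0.0024, 0.044]
tcp_rot: [0.045, 0.999, 0.0, -0.005]
contact_force: [-6.4, 0.9, 0.8]
opening: 0.151
```

Call:
step_arm([
  [[0,0.04,0,0,0],[0,0.04,0,0,0],[0,0,0,0,0]],
])

```text
time: 6.28
eef_pos: [0.5648, -0.0021, 0.044]
tcp_rot: [0.045, 0.999, 0.0, -0.005]
contact_force: [-7.2, 0.1, 3.5]
opening: 0.15
```

Call:
step_arm([
  [[0,0.05,0,0,0],[0,0.05,0,0,0],[0,0.05,0,0,0],[0,0.05,0,0,0],[0,0.05,0,0,0],[0,0.05,0,0,0],[0,0.05,0,0,0],[0,0.05,0,0,0],[0,0,0,0,0]],
])

```text
time: 7.03
eef_pos: [0.5504, -0.0008, 0.0443]
tcp_rot: [0.045, 0.999, 0.0, -0.003]
contact_force: [-7.0, 1.4, -1.4]
opening: 0.149
```

Call:
step_arm([
  [[0,0.05,0,0,0],[0,0.05,0,0,0],[0,0.05,0,0,0],[0,0.05,0,0,0],[0,0,0,0,0]],
])

```text
time: 7.45
eef_pos: [0.5458, -0.0007, 0.0465]
tcp_rot: [0.045, 0.999, -0.0, 0.001]
contact_force: [0.1, -0.5, -1.9]
opening: 0.154
```

Call:
step_arm([
  [[0,0.12,0,0,0],[0,0.2,0,0,0],[0,0.2,0,0,0],[0,0.2,0,0,0],[0,0.2,0,0,0],[0,0,0,0,0]],
])

```text
time: 7.95
eef_pos: [0.5058, 0.0033, 0.0451]
tcp_rot: [0.045, 0.999, 0.0, -0.001]
contact_force: [-0.3, 0.6, -2.4]
opening: 0.148
```

Call:
step_arm([
  [[0,0.25,0,0,0],[0,0.25,0,0,0],[0,0.25,0,0,0],[0,0.1,0,0,0],[0,0,0,0,0]],
])

```text
time: 8.37
eef_pos: [0.4728, 0.0062, 0.0454]
tcp_rot: [0.045, 0.999, 0.0, -0.001]
contact_force: [0.6, -0.2, -1.8]
opening: 0.152
```

Call:
step_arm([
  [[0,0,0,-0.3,0],[0,0,0,-0.6,0],[0,0,0,-0.7,0],[0,0,0,-0.7,-0.5],[0,0,0,0,-0.9],[0,0,0,0,-0.9],[0,0,0,0,-0.9],[0,0,0,0,-0.9],[0,0,0,0,-0.9],[0,0,0,0,0]],
])

```text
time: 9.2
eef_pos: [0.4746, 0.0058, 0.1379]
tcp_rot: [-0.173, 0.985, -0.0, 0.0]
contact_force: [0.2, 0.4, -2.1]
opening: 0.15
```

```bash
python3 - <<'E'
from h import *
plan((.5862,.2948,.14),110.1)
c=cam('top'); save(c,'t1.png'); np.savez('t1.npz',**c); P=cloud(c); s=get_state(); e=s['eef_pos']
R=quatR(s['tcp_rot'])
for z0,z1 in ((.11,.16),):
  m=(P[...,2]>z0)&(P[...,2]<z1)&(P[...,0]>e[0]+.0)&(P[...,0]<e[0]+.16)&(np.abs(P[...,1]-e[1]-.03)<.06); q=P[m]; d=(q-e)@R; print(len(q),q[:,2].mean(),d.min(0),d.max(0),np.percentile(d,[2,98],axis=0))
a=c['pixels'][110:270,230:420,::-1]; cv2.imwrite('pics/t1c.png',cv2.resize(a,None,fx=3.5,fy=3.5))
E
```

```text
tool shift mm [-203.4  233.7   -2.1] jaw 109.91 turn about toolz deg -0.19
161 0.13201382475903117 [-0.10337134 -0.02754664 -0.000503  ] [-0.06459191  0.02778026  0.02628804] [[-0.10213025 -0.0273543   0.00130347]
 [-0.06852815  0.02447212  0.01984297]]
```

View pics/t1c.png

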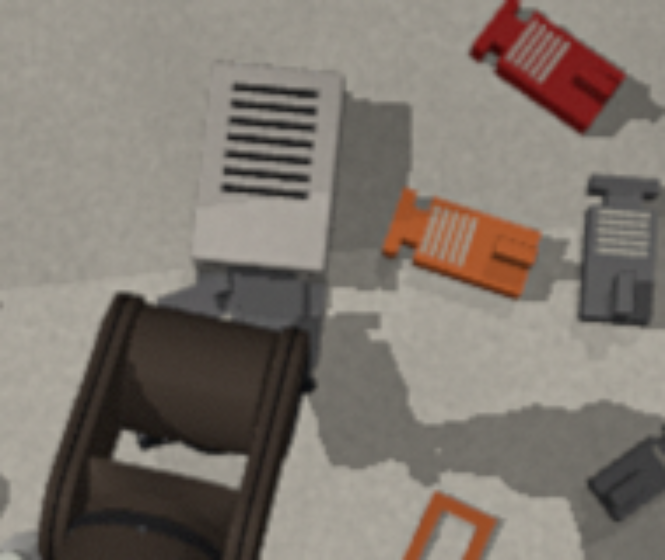

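Call:
step_arm([
  [[0,-0.4,0.45,0,0],[0,-0.57,0.65,0,-0.04],[0,-0.57,0.65,0,0],[0,-0.57,0.65,0,0],[0,-0.57,0.65,0,0],[0,-0.57,0.65,0,0],[0,-0.57,0.65,0,0],[0,-0.57,0.65,0,0],[0,-0.57,0.65,0,0],[0,-0.17,0.2,0,0]],
])

```text
time: 10.08
eef_pos: [0.5883, 0.3002, 0.1378]
tcp_rot: [-0.174, 0.985, 0.001, 0.001]
contact_force: [-0.1, -0.9, -2.0]
opening: 0.15
```

Call:
step_arm([
  [[0,0,0,0,0],[0,0,0,0,0],[0,0,0,0,0]],
])

```text
time: 10.33
eef_pos: [0.5866, 0.2948, 0.1371]
tcp_rot: [-0.173, 0.985, -0.0, -0.001]
contact_force: [0.8, -0.1, -2.8]
opening: 0.146
```

```bash
python3 - <<'E'
from h import *
plan((.5881,.2955,.041),110.1)
c=cam('scene'); save(c,'s2.png'); P=cloud(c); cv2.imwrite('pics/s2c.png',cv2.resize(c['pixels'][80:240,320:520,::-1],None,fx=3.5,fy=3.5))
s=get_state(); R=quatR(s['tcp_rot']); e=s['eef_pos']
m=(P[...,2]>.095)&(P[...,2]<.15)&(np.abs(P[...,0]-.63)<.1)&(np.abs(P[...,1]-.31)<.1); q=P[m]; d=((q-e)@R); k=d[:,0]<-.02; print(np.percentile(d[k],[1,99],axis=0))
E
```

```text
tool shift mm [-1.8  0.2 96.1] jaw 109.96 turn about toolz deg -0.14
[[-0.10081713 -0.02958205  0.00227   ]
 [-0.0213627   0.02861083  0.03388397]]
```

View pics/s2c.png

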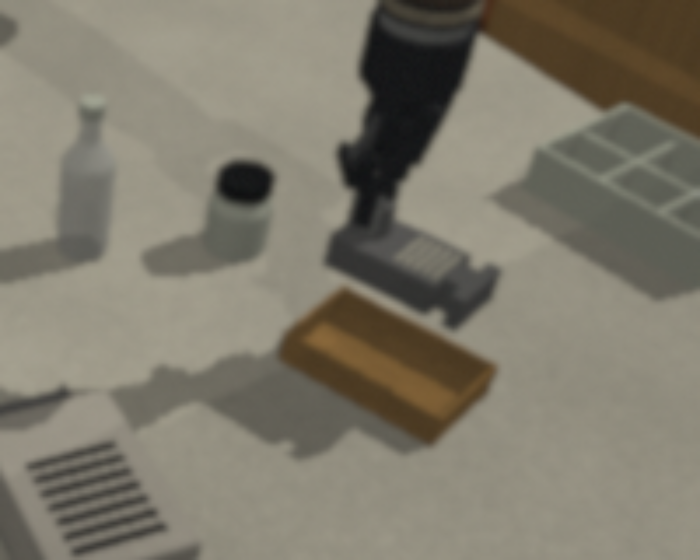

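Scene view: the spent cartridge is held level above the tray, aligned with it. Lowering.

Call:
step_arm([
  [[0,-0.04,0,0.4,-0.03],[0,0,0,0.5,0],[0,0,0,0.5,0],[0,0,0,0.5,0],[0,0,0,0.2,0],[0,0,0,0.08,0],[0,0,0,0,0],[0,0,0,0,0]],
])

```text
time: 11.05
eef_pos: [0.5895, 0.2963, 0.0518]
tcp_rot: [-0.175, 0.985, 0.0, 0.001]
contact_force: [0.1, 0.1, -2.1]
opening: 0.152
```

Call:
step_arm([
  [[0,0.02,0,0.1,0],[0,0,0,0.1,0],[0,0,0,0.06,0],[0,0,0,0,0]],
])

```text
time: 11.38
eef_pos: [0.5878, 0.2963, 0.04]
tcp_rot: [-0.175, 0.985, -0.0, 0.0]
contact_force: [-0.0, 0.9, -1.6]
opening: 0.153
```

Call:
step_arm([
  [[0,0,0,0.03,0],[0,0,0,0.03,0],[0,0,0,0,0]],
])

```text
time: 11.63
eef_pos: [0.5881, 0.2964, 0.0398]
tcp_rot: [-0.175, 0.984, -0.0, -0.0]
contact_force: [-4.4, -1.8, 7.0]
opening: 0.148
```

Call:
step_arm([
  [[0.4,0,0,-0.03,0],[0.4,0,0,0,0],[0.4,0,0,0,0],[0.4,0,0,-0.2,0],[0.4,0,0,-0.7,0],[0.4,0,0,-0.9,0],[0.4,0,0,-0.6,0],[0.4,0,0,0,0]],
])

```text
time: 12.3
eef_pos: [0.5921, 0.2977, 0.1433]
tcp_rot: [-0.175, 0.984, 0.001, 0.007]
contact_force: [1.4, 0.8, 1.1]
opening: 0.401
```

```bash
python3 - <<'E'
from h import *
# fresh grip centre (avg)  (.5790,-.2998), yaw about -4.6
plan((.577,-.2998,.125),85.3)
c=cam('scene'); cv2.imwrite('pics/s3c.png',cv2.resize(c['pixels'][80:240,320:520,::-1],None,fx=3.5,fy=3.5))
E
```

```text
tool shift mm [ 220.6 -555.5   15.6] jaw 110.19 turn about toolz deg 24.89
```

View pics/s3c.png

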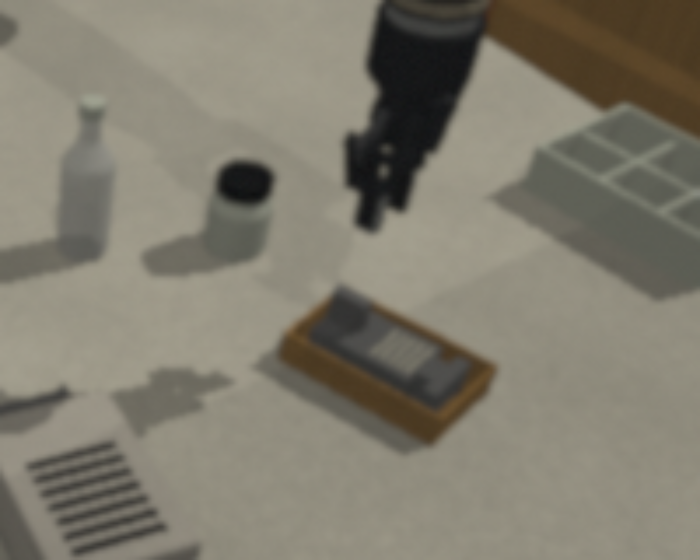

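Call:
step_arm([
  [[0.4,0,0,0,0.83],[0.4,0,0,0,0.83],[0.4,0,0,0,0.83],[0.4,0,0,0,0.83],[0.4,0,0,0,0.83],[0.4,0,0,0,0.83],[0.4,-0.05,-0.9,0,0],[0.4,-0.05,-0.9,0,0],[0.4,-0.05,-0.9,0,0],[0.4,-0.05,-0.9,0,0]],
])

```text
time: 13.18
eef_pos: [0.5828, 0.1508, 0.1333]
tcp_rot: [0.041, 0.999, -0.0, -0.001]
contact_force: [-0.2, 0.7, -0.3]
opening: 0.398
```

Call:
step_arm([
  [[0.4,-0.05,-0.9,0,0],[0.4,-0.05,-0.9,0,0],[0.4,-0.05,-0.9,0,0],[0.4,-0.05,-0.9,0,0],[0.4,-0.05,-0.9,0,0],[0.4,-0.05,-0.9,0,0],[0.4,-0.05,-0.9,0,0],[0.4,-0.05,-0.9,0,0],[0.4,-0.05,-0.9,0,0],[0.4,-0.05,-0.9,0,0]],
])

```text
time: 14.02
eef_pos: [0.5732, -0.2097, 0.1334]
tcp_rot: [0.041, 0.999, 0.001, -0.001]
contact_force: [1.1, 0.3, -0.3]
opening: 0.402
```

Call:
step_arm([
  [[0.4,-0.05,-0.9,0,0],[0.4,-0.05,-0.9,0,0],[0.4,0,-0.4,0,0],[0.4,0,0,0,0],[0.4,0,0,0,0]],
])

```text
time: 14.43
eef_pos: [0.5703, -0.2963, 0.1336]
tcp_rot: [0.042, 0.999, 0.001, -0.001]
contact_force: [0.5, 0.1, -0.6]
opening: 0.4
```

```bash
python3 - <<'E'
from h import *
c=cam('wrist'); save(c,'w4.png'); P=cloud(c)
m=(P[...,2]>.052)&(P[...,2]<.066)&(np.abs(P[...,0]-.577)<.03)&(np.abs(P[...,1]+.3)<.025);q=P[m]; print(len(q),cv2.minAreaRect((q[:,:2]*1000).astype(np.float32)))
plan((.577,-.2998,.036),85.3)
E
```

```text
967 ((579.1567993164062, -299.7773742675781), (13.494292259216309, 33.90093231201172), 84.92516326904297)
tool shift mm [-7.  -4.1 97.7] jaw 85.27 turn about toolz deg -0.03
```

View pics/w4.png

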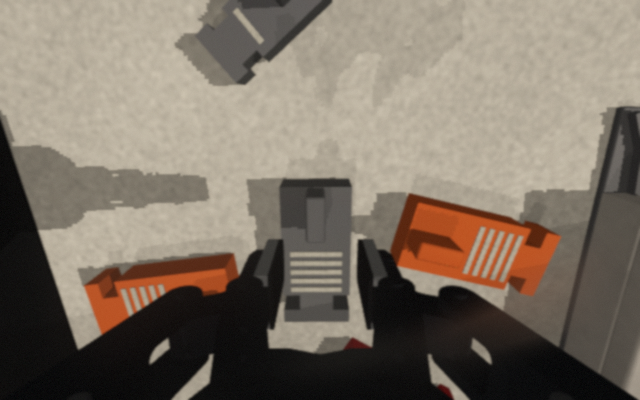

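Wrist view: the spare is between the fingers with its grip at (315,218) and the orange ones are clear on both sides. Descending in two stages.

Call:
step_arm([
  [[0.4,-0.17,-0.1,0.5,0],[0.4,0,0,0.8,0],[0.4,0,0,0.2,0],[0.4,0,0,0,0],[0.4,0,0,0,0]],
])

```text
time: 14.9
eef_pos: [0.5774, -0.2993, 0.0745]
tcp_rot: [0.04, 0.999, 0.001, -0.001]
contact_force: [0.7, 0.9, 0.2]
opening: 0.399
```

```bash
python3 - <<'E'
from h import *
plan((.577,-.2998,.0375),85.1)
E
```

```text
tool shift mm [ 0.3 -0.6 37. ] jaw 85.37 turn about toolz deg 0.27
```

Call:
step_arm([
  [[0.4,0,-0.02,0.4,0.05],[0.4,0,0,0.4,0],[0.4,0,0,0.12,0],[0.4,0,0,0,0],[0,0,0,0,0],[0,0,0,0,0],[0,0,0,0,0],[0,0,0,0,0]],
])

```text
time: 15.57
eef_pos: [0.5785, -0.3022, 0.0399]
tcp_rot: [0.043, 0.999, -0.001, 0.001]
contact_force: [-1.0, 0.9, 4.2]
opening: 0.146
```

Call:
step_arm([
  [[0,0,0,-0.3,0],[0,0,0,-0.6,0],[0,0,0,-0.7,0],[0,0,0,-0.7,0],[0,0,0,-0.1,0],[0,0,0,0,0]],
])

```text
time: 16.07
eef_pos: [0.5789, -0.3029, 0.1375]
tcp_rot: [0.043, 0.999, -0.002, 0.003]
contact_force: [0.7, 0.2, -2.4]
opening: 0.15
```

```bash
python3 - <<'E'
from h import *
plan((.466,.0068,.13),84.84)
E
```

```text
tool shift mm [139.3 298.8   5.8] jaw 85.04 turn about toolz deg 0.2
```

Call:
step_arm([
  [[0,0.35,0.75,0,0.04],[0,0.35,0.75,0,0],[0,0.35,0.75,0,0],[0,0.35,0.75,0,0],[0,0.35,0.75,0,0],[0,0.35,0.75,0,0],[0,0.35,0.75,0,0],[0,0.35,0.75,0,0],[0,0.35,0.75,0,0],[0,0.33,0.72,0,0]],
])

```text
time: 16.9
eef_pos: [0.463, 0.0101, 0.1316]
tcp_rot: [0.045, 0.999, 0.0, -0.002]
contact_force: [0.8, 0.3, -2.2]
opening: 0.145
```

Call:
step_arm([
  [[0,0,0,0,0],[0,0,0,0,0],[0,0,0,0,0]],
])

```text
time: 17.15
eef_pos: [0.465, 0.0082, 0.1329]
tcp_rot: [0.045, 0.999, -0.0, -0.001]
contact_force: [0.1, -0.5, -1.6]
opening: 0.148
```

```bash
python3 - <<'E'
from h import *
plan((.466,.0068,.06),84.84)
s=get_state(); R=quatR(s['tcp_rot']); e=s['eef_pos']
for n in ('scene','top'):
  c=cam(n); P=cloud(c); save(c,n+'5.png')
  m=(P[...,2]>.095)&(P[...,2]<.15)&(P[...,0]<.6)&(P[...,0]>.5)&(np.abs(P[...,1])<.1); q=P[m]; d=((q-e)@R); k=(d[:,0]<-.02)&(d[:,2]>-.01); print(n,k.sum(),np.percentile(d[k],[1,99],axis=0),cv2.minAreaRect((q[k][:,:2]*1000).astype(np.float32)))
  if n=='scene': cv2.imwrite('pics/s5c.png',cv2.resize(c['pixels'][150:280,230:400,::-1],None,fx=4,fy=4))
E
```

```text
tool shift mm [-1.3 -1.3 72.9] jaw 84.87 turn about toolz deg 0.03
scene 549 [[-0.10396266 -0.02806434  0.00609752]
 [-0.03571571  0.02792243  0.03675181]] ((533.7096557617188, 2.168109893798828), (57.015926361083984, 71.58937072753906), 85.1690673828125)
top 257 [[-0.10401876 -0.02674003  0.00521505]
 [-0.06564751  0.02733597  0.03328828]] ((548.1187133789062, 1.2351703643798828), (56.4008674621582, 41.74694061279297), 83.85648345947266)
```

View pics/s5c.png

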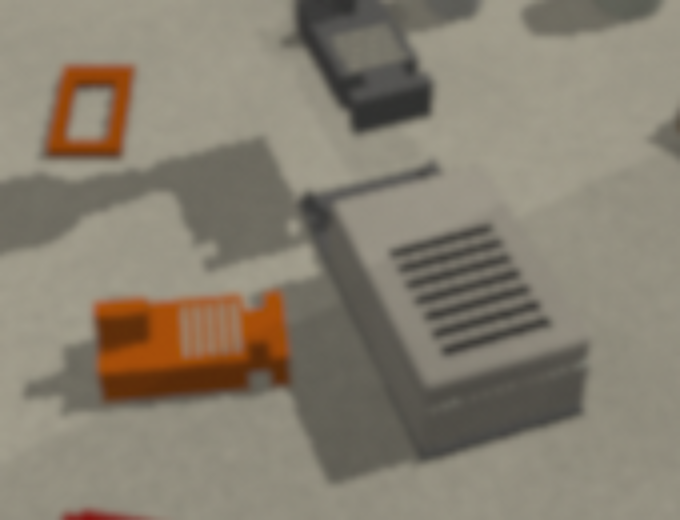

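Scene view: the spare is held level, square in the jaws and on the slot's line. Lowering onto the apron.

Call:
step_arm([
  [[0,-0.03,-0.03,0.4,0],[0,0,0,0.6,0],[0,0,0,0.6,0],[0,0,0,0.4,0],[0,0,0,0.1,0],[0,0,0,0,0],[0,0,0,0,0]],
])

```text
time: 17.83
eef_pos: [0.4676, 0.0063, 0.0508]
tcp_rot: [0.046, 0.999, -0.0, 0.0]
contact_force: [0.3, -1.0, -1.5]
opening: 0.143
```

```bash
python3 - <<'E'
from h import *
plan((.466,.0068,.046),84.84)
E
```

```text
tool shift mm [1.7 0.4 4.8] jaw 84.77 turn about toolz deg -0.07
```

Call:
step_arm([
  [[0,0,0,0.08,0],[0,-0.1,0,0.02,0],[0,-0.2,0,0,0],[0,-0.2,0,0,0],[0,-0.2,0,0,0],[0,-0.2,0,0,0],[0,0,0,0,0]],
])

```text
time: 18.42
eef_pos: [0.5058, 0.0032, 0.0476]
tcp_rot: [0.045, 0.999, -0.0, 0.003]
contact_force: [1.3, 0.3, 6.4]
opening: 0.146
```

Call:
step_arm([
  [[0,-0.1,0,-0.03,0],[0,-0.2,0,0,0],[0,-0.2,0,0,0],[0,-0.2,0,0,0],[0,-0.1,0,0,0],[0,0,0,0,0]],
])

```text
time: 18.92
eef_pos: [0.536, 0.0006, 0.0479]
tcp_rot: [0.045, 0.999, -0.0, 0.001]
contact_force: [1.1, -0.2, 4.1]
opening: 0.145
```

Call:
step_arm([
  [[0,-0.05,0,0,0],[0,-0.06,0,-0.02,0],[0,-0.06,0,0,0],[0,-0.06,0,0,0],[0,-0.06,0,0,0],[0,-0.06,0,0,0],[0,-0.06,0,0,0],[0,-0.06,0,0,0],[0,0,0,0,0]],
])

```text
time: 19.67
eef_pos: [0.551, -0.0002, 0.0479]
tcp_rot: [0.045, 0.999, 0.001, -0.004]
contact_force: [-8.3, 1.4, 9.4]
opening: 0.151
```

Call:
step_arm([
  [[0,-0.05,0,-0.03,0],[0,-0.05,0,-0.02,0],[0,-0.05,0,0,0],[0,-0.05,0,0,0],[0,-0.05,0,0,0],[0,-0.05,0,0,0],[0,0,0,0,0]],
])

```text
time: 20.25
eef_pos: [0.5613, -0.0011, 0.0485]
tcp_rot: [0.045, 0.999, 0.001, -0.005]
contact_force: [-9.4, 1.1, 4.1]
opening: 0.148
```

Call:
step_arm([
  [[0,-0.05,0,0,0],[0,-0.05,0,0,0],[0,-0.05,0,0,0],[0,-0.05,0,0,0],[0,0,0,0,0]],
])

```text
time: 20.67
eef_pos: [0.5689, -0.0018, 0.0484]
tcp_rot: [0.045, 0.999, 0.001, -0.006]
contact_force: [-10.7, 0.8, 5.9]
opening: 0.145
```

Call:
step_arm([
  [[0,-0.04,0,0,0],[0,-0.04,0,0,0],[0,0,0,0,0]],
])

```text
time: 20.92
eef_pos: [0.5719, -0.002, 0.0484]
tcp_rot: [0.045, 0.999, 0.001, -0.006]
contact_force: [-11.2, 1.4, 6.5]
opening: 0.154
```

Call:
step_arm([
  [[0,-0.04,0,0,0],[0,-0.02,0,0,0],[0,0,0,0,0]],
])

```text
time: 21.17
eef_pos: [0.5741, -0.0023, 0.0484]
tcp_rot: [0.045, 0.999, 0.001, -0.006]
contact_force: [-12.0, 0.9, 6.7]
opening: 0.148
```

Call:
step_arm([
  [[0,-0.03,0,0,0],[0,0,0,0,0]],
])

```text
time: 21.33
eef_pos: [0.5752, -0.0023, 0.0484]
tcp_rot: [0.045, 0.999, 0.001, -0.007]
contact_force: [-11.4, 1.0, 6.9]
opening: 0.148
```

Call:
step_arm([
  [[0,-0.03,0,0,0],[0,0,0,0,0]],
])

```text
time: 21.5
eef_pos: [0.5763, -0.0025, 0.0484]
tcp_rot: [0.045, 0.999, 0.001, -0.007]
contact_force: [-11.8, 1.2, 8.5]
opening: 0.146
```

Call:
step_arm([
  [[0,-0.03,0,0,0],[0,0,0,0,0]],
])

```text
time: 21.67
eef_pos: [0.5769, -0.0024, 0.0484]
tcp_rot: [0.045, 0.999, 0.001, -0.008]
contact_force: [-14.4, 1.5, 8.8]
opening: 0.152
```

Call:
step_arm([
  [[0,-0.03,0,0,0],[0,0,0,0,0]],
])

```text
time: 21.83
eef_pos: [0.5774, -0.0024, 0.0481]
tcp_rot: [0.045, 0.999, 0.001, -0.008]
contact_force: [-15.9, 1.7, 9.7]
opening: 0.147
```

Call:
step_arm([
  [[0,-0.03,0,0,0],[0,0,0,0,0]],
])

```text
time: 22.0
eef_pos: [0.5785, -0.0024, 0.048]
tcp_rot: [0.045, 0.999, 0.001, -0.009]
contact_force: [-14.1, 1.3, 8.5]
opening: 0.15
```

Call:
step_arm([
  [[0,0.05,0,0,0],[0,0.05,0,0,0],[0,0.05,0,0,0],[0,0.05,0,0,0],[0,0,0,0,0]],
])

```text
time: 22.42
eef_pos: [0.5724, -0.0019, 0.048]
tcp_rot: [0.045, 0.999, 0.001, -0.006]
contact_force: [-8.1, 1.1, 3.5]
opening: 0.15
```

Call:
step_arm([
  [[0,0.04,0,0,0],[0,0.04,0,0,0],[0,0,0,0,0]],
])

```text
time: 22.67
eef_pos: [0.5694, -0.0016, 0.048]
tcp_rot: [0.045, 0.999, 0.001, -0.005]
contact_force: [-7.6, 1.4, 4.0]
opening: 0.151
```

Call:
step_arm([
  [[0,0.04,0,0,0],[0,0.04,0,0,0],[0,0,0,0,0]],
])

```text
time: 22.92
eef_pos: [0.5675, -0.0016, 0.0482]
tcp_rot: [0.045, 0.999, 0.001, -0.003]
contact_force: [-4.6, 1.9, -0.8]
opening: 0.15
```

Call:
step_arm([
  [[0,0.04,0,0,0],[0,0,0,0,0]],
])

```text
time: 23.08
eef_pos: [0.5673, -0.0018, 0.0489]
tcp_rot: [0.045, 0.999, 0.0, -0.002]
contact_force: [-2.7, 0.2, -2.1]
opening: 0.146
```

Call:
step_arm([
  [[0,0.04,0,0,0],[0,0,0,0,0]],
])

```text
time: 23.25
eef_pos: [0.5671, -0.0021, 0.0499]
tcp_rot: [0.045, 0.999, -0.0, 0.0]
contact_force: [-2.2, 1.0, -2.3]
opening: 0.148
```

The catch holds: the arm was commanded back, but the cartridge stayed at 0.567 with no force. Releasing and backing away upwards.

Call:
step_arm([
  [[0,0,0,0.06,0],[0,0,0,0,0],[0.4,0,0,0,0],[0.4,0,0,0,0],[0.4,0,0,0,0],[0.4,0,0,-0.3,0],[0.4,0,0,-0.9,0],[0.4,0,0,-0.9,0],[0.4,0.5,0,-0.5,0],[0.4,0.5,0,0,0]],
])

```text
time: 24.08
eef_pos: [0.532, 0.0006, 0.1598]
tcp_rot: [0.045, 0.999, -0.001, 0.007]
contact_force: [0.3, -0.5, 0.6]
opening: 0.403
```

```bash
python3 - <<'E'
from h import *
c=cam('wrist'); save(c,'w6.png'); P=cloud(c)
m=(P[...,2]>.060)&(P[...,2]<.076)&(np.abs(P[...,0]-.567)<.022)&(np.abs(P[...,1])<.02);q=P[m]; print(len(q),q[:,2].mean(),cv2.minAreaRect((q[:,:2]*1000).astype(np.float32)))
c=cam('scene'); cv2.imwrite('pics/s6c.png',cv2.resize(c['pixels'][100:300,180:500,::-1],None,fx=2.5,fy=2.5))
print(get_state()['eef_pos'],get_state()['time'])
E
```

```text
778 0.06817368360808654 ((567.8868408203125, -1.2404403686523438), (13.355974197387695, 34.435951232910156), 84.73208618164062)
[0.52680174 0.00175864 0.15414379] 24.1833
```

View pics/w6.png

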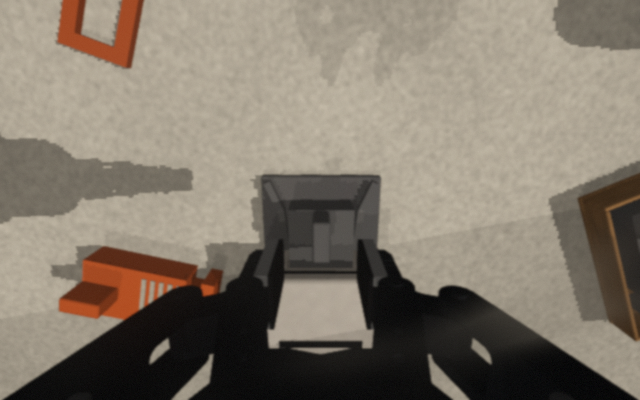

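View pics/s6c.png

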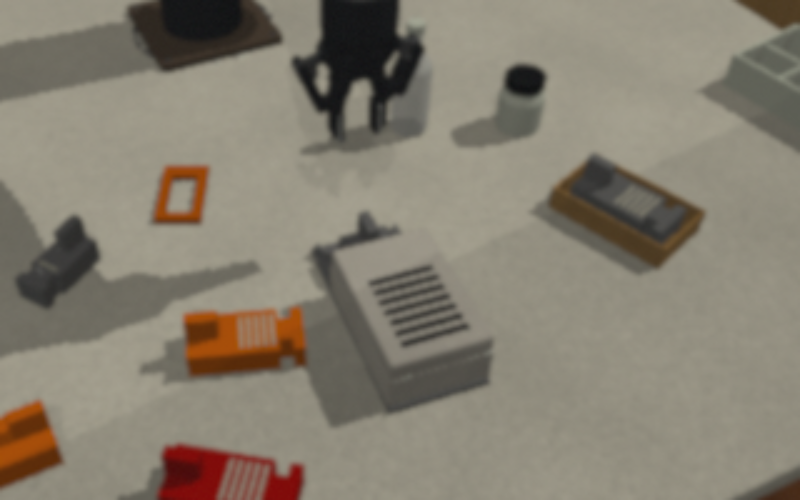

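Wrist view: the spare's grip is at (321,235), at (567.9, -1.2) mm and 68 mm high, which matches where the caught spent one was. Scene view: the spent cartridge lies flat in the tray at (625,205), with the bystanders unmoved.

```bash
python3 -c "
from h import *
sign_off()"
```

```text
the job is handed in; nothing more can be done
```

The job is done and handed in at about 24 s. I pushed the spent cartridge to the end stop (about 19 N) and it sprang out. I drew it clear and laid it flat in the tray with the grip up. Then I took the grey full-size spare, pushed it in grip outwards to the stop (about 16 N) and let it back.

- **Spare caught:** when I drew the arm back it stayed put with almost no force. After release, its grip was within about 1 mm of where the caught spent one's grip had been, at the right height.
- **Rest of the scene:** in the last scene view the spent cartridge is flat in the tray. The smaller cartridge, jar, bottle and frame look unmoved; I checked them by eye only.
- **One odd reading:** during the last small push on the spare, the force dropped about 2 N while the tool moved about 1 mm. The grip may have slipped slightly; the later checks show no effect.

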